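# Feel three lever handles for play and reject the loose one

## Robot

A 6-joint arm with a two-finger parallel gripper is mounted at the origin on the work surface. World frame = base frame: x ahead of the robot, y to its left, z up, the work surface at z = 0. Lengths are in m, angles in rad, forces in N, time in s.
With the tool pointing down it reaches from about 0.375 to 0.975 m from the base axis. Payload 3.8 kg.
Tool frame: the origin (TCP) lies at the very end of the fingers, on their centre line; the grasp point (between the pads) lies bot.hold_point_z behind it (bot.hold_point_z is the distance from the TCP to the grasp point, in m); z points along the fingers, y is the line along which they close (so a half turn about z gives the same grasp; the last joint's range is limited). The gripper opens to 85 mm and grips with 20 to 120 N. Pads are 22 mm wide; open, the fingers measure 114 mm over their backs; the gripper's body (76 mm by 85 mm) begins 54 mm behind the grasp point. The pads swing forward as they close: fully open they stand 13 mm farther back than shut.
Start: joints at [1.31, 0.264, 1.604, -0, 1.274, -0.037], TCP at [0.15, 0.658, 0.231] pointing down, gripper open.
Joint ranges: [-2.63, 2.63], [-0.94, 2.18], [0.31, 2.57], [-1.31, 4.45], [0, 2.66], [-2.55, 2.55]. Speed limits (rad/s): [2.57, 2.57, 3.14, 3.14, 3.14, 3.14].

## Interface

Orientations are given as a rotation vector (axis times angle).
In Python, from workcell import bot, viewer, read_state gives the robot as it stands (bot), with the cameras (viewer) and the readings as plain functions.
- The arm moves only by the shell command python3 jog.py 'ROWS' [OPENING] [FORCE]. ROWS is 1 to 5 rows, parted by a bar, with the numbers parted by commas; each row has 4 numbers: dx, dy, dz in m, then a turn about the tool's z in rad; each row shifts and turns the commanded pose from where the row before left it, along the tool's axes as they then stand; what a row does not reach is not made up. A row lasts 1/8 s, in which the tool goes at most 0.0625 m and 0.188 rad, less where a joint would pass 70% of its speed; a pose out of reach is approached as far as the arm can. OPENING is the opening from 0.0 (shut) to 1.0 (fully open), set as the command begins (- or left out keeps the last). The fingers move at their own pace and stop on an object; FORCE is the grip in N (left out, the last holds). Time passes only in rows, so rows that do not move let the fingers close. It prints the time, the measured TCP pose, the force, the opening and the grip force at its end. Input that does not fit is refused with a message, and nothing moves.
- read_state(): the state, without advancing time (a new reading comes with each control period).
- viewer.read_camera(name): name is "scene" or "top" or "wrist"; returns the picture (480x640x3 uint8, red, green, blue); there is no depth.
- viewer.camera_info(name): a dict with "intrinsics" (3x3 intrinsics, pixels), "extrinsics" (4x4, takes a point from camera to world coordinates). Camera axes: x right, y down, z forward; pixel columns grow to the right and rows downward; lengths in m; the calibration is good to about 2 mm. The wrist camera is an equidistant fisheye: a pixel r from the principal point sees the ray r / f radians off the axis. A picture is of the moment at which its call begins: read the wrist's pose just before it. camera_info takes no time and is no camera call; for the wrist camera it gives the pose at the moment of the call.
- bot.finish_job(): hands the job in; it is judged then, once.
The state is a dict: "time": time; "q": joint angles; "joint_vel": joint speeds; "joint_torque": joint torques, N m; "tool_pos": TCP position; "tcp_rot": TCP orientation; "wrist_force": force on the tool from outside, world axes, zero at the start; "torque": the same for the moment, N m; "width": opening from 0.0 (shut) to 1.0 (fully open); "grip_force": force on a finger pad.
Only numpy, scipy, OpenCV 4.12 (cv2) and the standard library are available. Lean on these libraries where they do the work, as an engineer would, in place of code of your own. Each camera call takes 0.05 s, during which the arm holds its last target. There are 200 camera calls.

## Task

Three lever handles sit in the check jig and one of them is worn. Rock the levers gently back and forth, with the handles seated in the jig, to feel which one has dead play before its spring resists; then lift that handle out and lay it, not drop it, in the blue reject bin. Leave the two sound handles seated in the jig and the other things on the bench where they are.

Things in the scene. Friction and masses are not known exactly. Their poses are not given: they have to be found in the camera images.
- jig: Black check jig fixed to the bench: plate 90 mm (x) by 360 mm (y), its top 35 mm above the table. Origin at the table under its centre. Three seats on its y axis, at y = -125, 0 and +125 mm, each with two holes for a handle's lugs, with clearance that lets a seated handle turn about 2 degrees (2 to 3 mm at 85 mm out). Levers point along its -x.
- jig_top (a point): Centre of the jig top. How handles feel: a sound lever is held by its return spring, about 6 N m per rad, at once (2 to 6 N at 10 mm, 85 mm out, after the lugs' give; 6 N or more between both ends). In the worn one the lever moves almost without force about 8 degrees (12 mm at 85 mm out) either way, then meets the same spring. Rock by about 10 mm either way; 17 degrees strains the spring.
- handle_1: Lever handle 1 of three that look alike (any may be the worn one), 0.34 kg (varies by a tenth): a rose, a round steel plate 54 mm across and 9 mm thick, carrying its lever, which lies along -x at rest, give or take a degree. Origin at the centre of the rose's underside, z up. Two fixing lugs below it, 10 mm across and 16 mm long, 19 mm either side of the centre along y.
- handle_2: Lever handle 2 of three that look alike (any may be the worn one), 0.34 kg (varies by a tenth): a rose, a round steel plate 54 mm across and 9 mm thick, carrying its lever, which lies along -x at rest, give or take a degree. Origin at the centre of the rose's underside, z up. Two fixing lugs below it, 10 mm across and 16 mm long, 19 mm either side of the centre along y.
- handle_3: Lever handle 3 of three that look alike (any may be the worn one), 0.34 kg (varies by a tenth): a rose, a round steel plate 54 mm across and 9 mm thick, carrying its lever, which lies along -x at rest, give or take a degree. Origin at the centre of the rose's underside, z up. Two fixing lugs below it, 10 mm across and 16 mm long, 19 mm either side of the centre along y.
- lever_1: Lever of handle_1: flat satin steel bar, 18 mm wide (y), 14 mm high (z), on a round neck. Origin on its turning axis (vertical, z) at the bar's mid-height, 52 mm above the rose's underside, 87 mm above the table when seated. The bar runs from 9 mm on +x to 120 mm on -x, its free end. Feel it 85 mm out along -x. About 20 mm out is the whole handle's centre of mass: lift it there.
- lever_2: Lever of handle_2: flat satin steel bar, 18 mm wide (y), 14 mm high (z), on a round neck. Origin on its turning axis (vertical, z) at the bar's mid-height, 52 mm above the rose's underside, 87 mm above the table when seated. The bar runs from 9 mm on +x to 120 mm on -x, its free end. Feel it 85 mm out along -x. About 20 mm out is the whole handle's centre of mass: lift it there.
- lever_3: Lever of handle_3: flat satin steel bar, 18 mm wide (y), 14 mm high (z), on a round neck. Origin on its turning axis (vertical, z) at the bar's mid-height, 52 mm above the rose's underside, 87 mm above the table when seated. The bar runs from 9 mm on +x to 120 mm on -x, its free end. Feel it 85 mm out along -x. About 20 mm out is the whole handle's centre of mass: lift it there.
- bin: Blue open reject bin fixed to the bench, 300 mm (x) by 200 mm (y) outside, 70 mm high, walls and floor 5 mm. Origin under the centre of its floor, at the table.
- carton: Small brown carton, 130 x 100 x 70 mm, standing on the bench; to be left alone. Origin under its centre.
- pad: Green scouring pad, 150 x 90 x 12 mm, flat on the bench; to be left alone. Origin under its centre.
- driver: Screwdriver, 190 mm long, black handle, lying on the bench; to be left alone.

How it is judged:
By the outcome, as a careful person would: the job done as asked, in the order asked, and still so for the second after the job is handed in, with the robot touching nothing.
It also fails if it takes over 72 s, if anything falls off the work surface, if the arm or the gripper's body presses on something with over 40 N, if the wrist force passes 120 N, or if a joint passes its speed limit or range.

## Working session

There is one attempt and no reset: what is moved stays moved. The work goes in short steps, Python scripts to look and compute and a shell command to move; the robot and the scene stay as the last step left them, time stands still between calls to the robot, and variables do not carry over. Pictures are saved under pics/ and viewed, at most 11 in all, crops included, and the job is handed in when it is done.

```bash
ls; mkdir -p pics
python3 - <<'E'
from workcell import bot, viewer, read_state
import cv2,numpy as np
for n in("top","scene"):
    im=viewer.read_camera(n); cv2.imwrite(f"pics/{n}0.png",im[:,:,::-1])
    i=viewer.camera_info(n); print(n,np.round(i["intrinsics"],1).tolist(),np.round(i["extrinsics"],4).tolist())
s=read_state(); print(s, bot.hold_point_z)
E
```

```text
jog.py
pics
workcell.py
top [[557.0, 0.0, 319.3], [0.0, 557.0, 237.1], [0.0, 0.0, 1.0]] [[0.0221, -0.9906, 0.1352, 0.3995], [-0.9997, -0.0226, -0.0022, 0.044], [0.0052, -0.1351, -0.9908, 1.2501], [0.0, 0.0, 0.0, 1.0]]
scene [[556.7, 0.0, 313.5], [0.0, 556.7, 236.6], [0.0, 0.0, 1.0]] [[-0.2828, 0.6787, -0.6778, 1.3757], [0.9589, 0.1839, -0.2159, 0.2767], [-0.0219, -0.711, -0.7028, 0.9449], [0.0, 0.0, 0.0, 1.0]]
{'time': 0.1, 'q': array([ 1.31007284e+00,  2.64717163e-01,  1.60526281e+00, -1.41226251e-05,
        1.27369333e+00, -3.68820450e-02]), 'joint_vel': array([ 0.00018825,  0.00014477, -0.00521042,  0.00183051, -0.00238654,
        0.00235192]), 'joint_torque': array([ 2.02488786e-04, -5.16706467e+01, -3.68593562e+01, -1.15573416e-04,
        6.19872473e-03, -3.76888477e-05]), 'tool_pos': array([0.14965595, 0.65751286, 0.2300463 ]), 'tcp_rot': array([-0.3508361, -3.1216428,  0.003235 ]), 'wrist_force': array([-0.66543046,  0.98689023,  0.05842282]), 'torque': array([-0.01724996, -0.05547829,  0.0733226 ]), 'grip_force': 0.0, 'width': 0.999257504006224} 0.0187
```

View pics/top0.png

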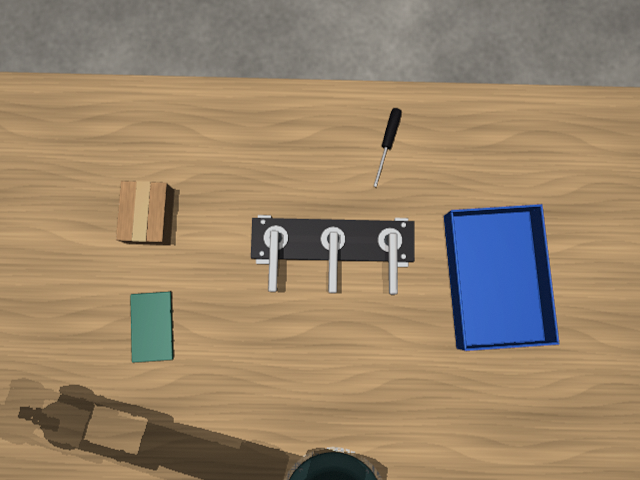

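View pics/scene0.png

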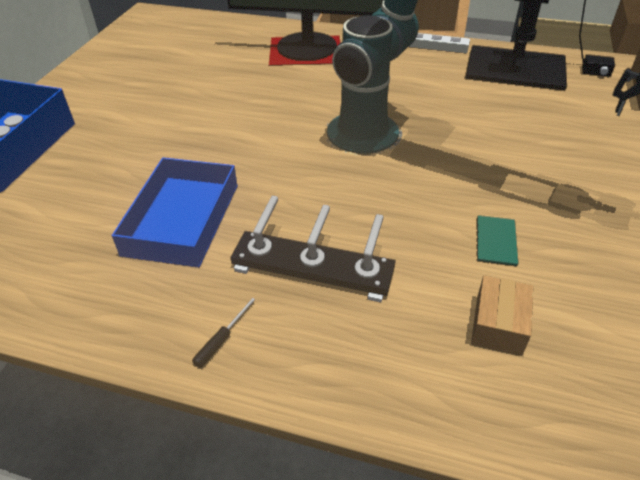

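The top view shows the jig at about (333,240), with three levers pointing down the image toward the robot, ends near (273,290), (333,291) and (393,292). The bin is at (500,278), the carton at (145,212), the pad at (152,327) and the driver at (388,148). The scene view agrees.

```bash
python3 - <<'E'
import cv2
im=cv2.imread("pics/top0.png")[208:302,244:420]
cv2.imwrite("pics/crop.png",cv2.resize(im,None,fx=4.5,fy=4.5,interpolation=cv2.INTER_CUBIC))
E
cat > h.py <<'E'
from workcell import bot, viewer, read_state
import numpy as np
def px(u,v,z,n="top"):
    i=viewer.camera_info(n);K=np.array(i["intrinsics"]);E=np.array(i["extrinsics"])
    d=E[:3,:3]@np.linalg.solve(K,[u,v,1]);return E[:3,3]+d*(z-E[2,3])/d[2]
E
```

```text
(no output)
```

View pics/crop.png

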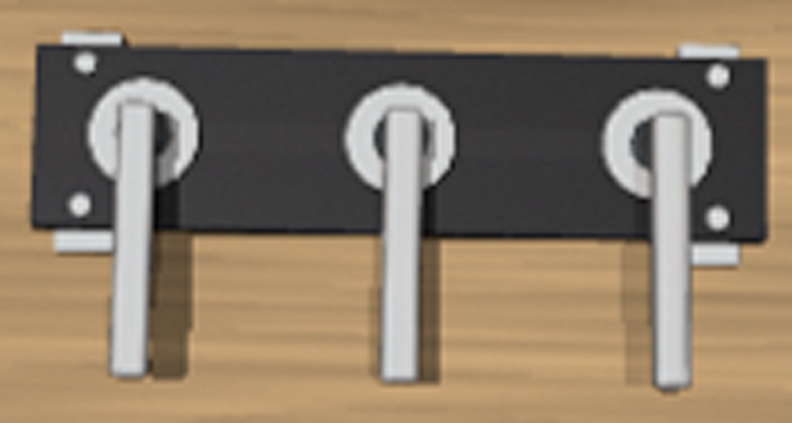

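Run:
```python
from h import *
def c(u,v,z): return px(244+(u+.5)/4.5-.5,208+(v+.5)/4.5-.5,z)
r=[c(*p,.044) for p in((143,134),(400,138),(657,144))]
f=[c(*p,.094) for p in((128,376),(399,382),(672,386))]
b=[c(*p,.094) for p in((136,101),(403,106),(670,113))]
for a,e,k in zip(r,f,b):
    print("rose",a.round(4),"free",e.round(4),"back",k.round(4),"ang",np.degrees(np.arctan2(*(k-e)[[1,0]])).round(2),"axis",(k+(e-k)*9/129).round(4))
p=[c(*q,.035) for q in((38,45),(766,60),(765,241),(33,228))]
print(np.round(p,4),np.mean(p,0), "yaw", np.degrees(np.arctan2(-(r[0]-r[2])[0],(r[0]-r[2])[1])))
for q in((445,213),(542,205),(558,344),(459,350)): print("bin",px(*q,.07).round(4))
R=__import__("scipy.spatial.transform",fromlist=["x"]).Rotation.from_rotvec(read_state()["tcp_rot"]).as_matrix();print(R.round(4))
```

```text
rose [0.5612 0.1371 0.044 ] free [0.4423 0.1364 0.094 ] back [0.5699 0.137  0.094 ] ang 0.25 axis [0.561 0.137 0.094]
rose [0.5621 0.0123 0.044 ] free [0.4423 0.012  0.094 ] back [0.5704 0.0125 0.094 ] ang 0.25 axis [0.5615 0.0125 0.094 ]
rose [ 0.562  -0.1125  0.044 ] free [ 0.4432 -0.1135  0.094 ] back [ 0.57  -0.112  0.094] ang 0.66 axis [ 0.5611 -0.1121  0.094 ]
[[ 0.6054  0.1908  0.035 ]
 [ 0.6061 -0.1671  0.035 ]
 [ 0.5168 -0.1665  0.035 ]
 [ 0.5151  0.1898  0.035 ]] [0.56082619 0.01172348 0.035     ] yaw 0.18068405679992802
bin [ 0.619  -0.2282  0.07  ]
bin [ 0.6414 -0.438   0.07  ]
bin [ 0.3466 -0.4621  0.07  ]
bin [ 0.3298 -0.2549  0.07  ]
[[-9.751e-01  2.220e-01 -5.000e-04]
 [ 2.220e-01  9.751e-01 -2.000e-03]
 [ 1.000e-04 -2.100e-03 -1.000e+00]]
```

```bash
python3 jog.py '0,0,0,-0.112 | 0,0,0,-0.112 | -0.03,-0.05,0,0 | -0.03,-0.05,0,0 | -0.03,-0.05,0,0' 0.3 20; python3 jog.py '-0.03,-0.05,0,0 | -0.03,-0.05,0,0 | -0.03,-0.05,0,0 | -0.03,-0.05,0,0 | -0.03,-0.05,0,0'; python3 jog.py '-0.03,-0.05,0,0 | -0.03,-0.05,0,0 | 0,0,0.05,0 | 0,0,0.04,0 | 0,0,0,0'
```

```text
time: 0.72
tool_pos: [0.2403, 0.5064, 0.2306]
tcp_rot: [0.002, -3.141, 0.002]
wrist_force: [0.5, 0.6, 0.1]
width: 0.306
grip_force: 0.0
time: 1.35
tool_pos: [0.3903, 0.2564, 0.2311]
tcp_rot: [-0.001, 3.142, -0.0]
wrist_force: [0.7, -0.3, 0.1]
width: 0.301
grip_force: 0.0
time: 1.98
tool_pos: [0.4464, 0.1568, 0.1375]
tcp_rot: [-0.001, -3.133, 0.004]
wrist_force: [-0.7, 0.8, -0.6]
width: 0.298
grip_force: 0.0
```

```bash
python3 jog.py '-0.029,-0.02,0,0 | 0,0,0.025,0 | 0,0,0,0'
python3 - <<'E'
from workcell import bot, viewer, read_state
import cv2
cv2.imwrite("pics/w1.png",viewer.read_camera("wrist")[:,:,::-1])
E
```

```text
time: 2.35
tool_pos: [0.4784, 0.1382, 0.1164]
tcp_rot: [0.001, -3.14, 0.001]
wrist_force: [-0.1, 0.4, -1.2]
width: 0.298
grip_force: 0.0
```

View pics/w1.png

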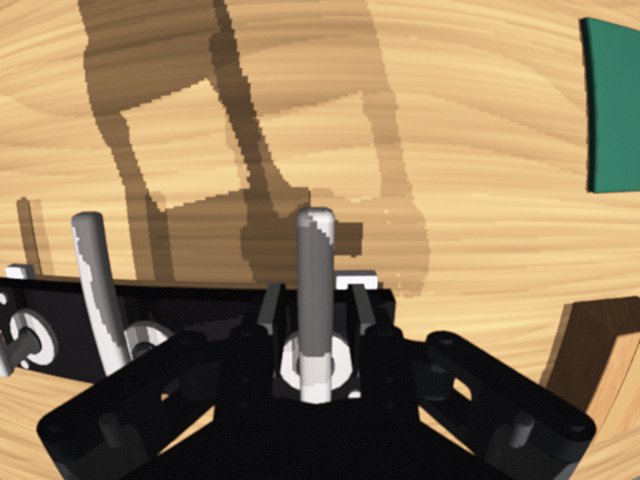

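The wrist view shows lever 1 (x≈316) centred between the finger tips (270 and 362), so I'll descend and rock it.

```bash
python3 jog.py '0,0,0.027,0 | 0,0,0.027,0 | 0,0,0,0'; for d in 1; do python3 jog.py '0,0.006,0,0 | 0,0.003,0,0 | 0,0,0,0 | 0,0,0,0'; python3 jog.py '0,0.004,0,0 | 0,0,0,0 | 0,0,0,0'; python3 jog.py '0,-0.013,0,0 | 0,0,0,0 | 0,0,0,0'; python3 jog.py '0,-0.006,0,0 | 0,-0.003,0,0 | 0,0,0,0 | 0,0,0,0'; python3 jog.py '0,-0.004,0,0 | 0,0,0,0 | 0,0,0,0'; done | grep -v -e rot -e grip
```

```text
time: 2.78
tool_pos: [0.4776, 0.1384, 0.0619]
tcp_rot: [0.002, -3.139, 0.001]
wrist_force: [-0.5, -0.1, 0.3]
width: 0.301
grip_force: 0.0
time: 3.28
tool_pos: [0.4796, 0.1472, 0.0631]
wrist_force: [0.2, -2.8, 2.6]
width: 0.3
time: 3.65
tool_pos: [0.479, 0.1508, 0.0625]
wrist_force: [-0.6, -5.0, 3.2]
width: 0.304
time: 4.03
tool_pos: [0.4789, 0.1383, 0.0621]
wrist_force: [-0.1, -0.0, -0.0]
width: 0.302
time: 4.53
tool_pos: [0.4787, 0.1294, 0.0622]
wrist_force: [-1.5, 1.5, 0.4]
width: 0.302
time: 4.9
tool_pos: [0.4786, 0.1255, 0.0622]
wrist_force: [-2.1, 4.1, 0.4]
width: 0.302
```

```bash
(python3 jog.py '0,0.012,0,0 | 0,0,-0.05,0 | 0,-0.06,0,0 | 0,-0.0635,0,0 | 0,-0.0015,0,0';python3 jog.py '0,0,0,0 | 0,0,0,0') | grep -v -e rot -e grip
python3 - <<'E'
from workcell import bot, viewer, read_state
import cv2
cv2.imwrite("pics/w2.png",viewer.read_camera("wrist")[150:450,150:500,::-1])
E
```

```text
time: 5.52
tool_pos: [0.4795, 0.0097, 0.1127]
wrist_force: [-0.4, 0.7, -0.1]
width: 0.297
time: 5.78
tool_pos: [0.479, 0.0143, 0.1122]
wrist_force: [-0.1, -1.1, 0.7]
width: 0.3
```

View pics/w2.png

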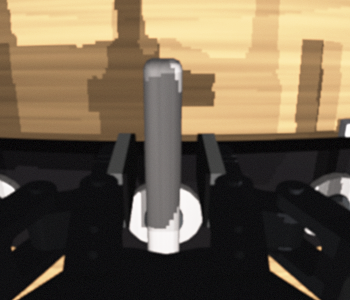

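Lever 2 (x≈163 in the crop) sits within 1–2 mm of the finger centre (167), so I'll rock it.

```bash
(python3 jog.py '0,-0.0015,0.025,0 | 0,0,0.025,0 | 0,0,0,0'; python3 jog.py '0,0.006,0,0 | 0,0.003,0,0 | 0,0,0,0 | 0,0,0,0'; python3 jog.py '0,0.004,0,0 | 0,0,0,0 | 0,0,0,0'; python3 jog.py '0,-0.013,0,0 | 0,0,0,0 | 0,0,0,0'; python3 jog.py '0,-0.006,0,0 | 0,-0.003,0,0 | 0,0,0,0 | 0,0,0,0'; python3 jog.py '0,-0.004,0,0 | 0,0,0,0 | 0,0,0,0') | grep -v -e rot -e grip
```

```text
time: 6.2
tool_pos: [0.4767, 0.0129, 0.0603]
wrist_force: [-0.4, 0.9, 0.8]
width: 0.297
time: 6.7
tool_pos: [0.4795, 0.0207, 0.0629]
wrist_force: [-0.1, -1.7, 0.7]
width: 0.299
time: 7.08
tool_pos: [0.4791, 0.0244, 0.0625]
wrist_force: [-0.3, -4.9, 1.7]
width: 0.301
time: 7.45
tool_pos: [0.4788, 0.0118, 0.0621]
wrist_force: [-0.9, 0.5, -0.2]
width: 0.3
time: 7.95
tool_pos: [0.4786, 0.003, 0.0622]
wrist_force: [-1.6, 1.7, 0.4]
width: 0.3
time: 8.32
tool_pos: [0.4785, -0.0007, 0.0621]
wrist_force: [-2.7, 5.1, 0.6]
width: 0.301
```

Lever 2 is sound as well (-4.9 and +5.1 N). Next I'll feel lever 3.

```bash
(python3 jog.py '0,0.0127,0,0 | 0,0,-0.05,0 | 0,-0.06,0,0 | 0,-0.0625,0,0 | 0,-0.002,0,0';python3 jog.py '0,0,0,0 | 0,0,0,0';python3 jog.py '0,0,0.025,0 | 0,0,0.025,0 | 0,0,0,0'; python3 jog.py '0,0.006,0,0 | 0,0.003,0,0 | 0,0,0,0 | 0,0,0,0'; python3 jog.py '0,0.004,0,0 | 0,0,0,0 | 0,0,0,0'; python3 jog.py '0,-0.013,0,0 | 0,0,0,0 | 0,0,0,0'; python3 jog.py '0,-0.006,0,0 | 0,-0.003,0,0 | 0,0,0,0 | 0,0,0,0'; python3 jog.py '0,-0.004,0,0 | 0,0,0,0 | 0,0,0,0') | grep -v -e rot -e grip
```

```text
time: 8.95
tool_pos: [0.48, -0.1169, 0.1132]
wrist_force: [0.6, -0.7, 0.9]
width: 0.3
time: 9.2
tool_pos: [0.4789, -0.1119, 0.1121]
wrist_force: [-0.1, 0.2, 0.4]
width: 0.302
time: 9.57
tool_pos: [0.4768, -0.1111, 0.0602]
wrist_force: [0.0, 0.2, 1.0]
width: 0.3
time: 10.07
tool_pos: [0.4794, -0.1041, 0.0629]
wrist_force: [-0.7, 0.6, 1.1]
width: 0.3
time: 10.45
tool_pos: [0.4789, -0.1001, 0.0622]
wrist_force: [0.9, 0.3, -0.2]
width: 0.302
time: 10.82
tool_pos: [0.479, -0.1134, 0.0623]
wrist_force: [0.3, -0.4, 0.7]
width: 0.299
time: 11.32
tool_pos: [0.479, -0.1221, 0.0623]
wrist_force: [-0.3, 0.9, -0.2]
width: 0.303
time: 11.7
tool_pos: [0.479, -0.1261, 0.0623]
wrist_force: [0.2, -0.4, -0.1]
width: 0.3
```

Handle 3 (the one at y = -0.11) is worn: there was no force either way over the same stroke. I'll slide in to 20 mm out and grip it.

```bash
(python3 jog.py '0,0.0136,0,0 | 0,0,0,0 | -0.031,0,-0.003,0 | -0.031,0,-0.003,0 | 0,0,0,0' 0.45; python3 jog.py '0,0,0,0 | 0,0,0,0 | 0,0,0,0 | 0,0,0,0 | 0,0,0,0' 0 50;python3 jog.py '0,0,0,0 | 0,0,0,0')
python3 - <<'E'
from workcell import bot, viewer, read_state
import cv2
cv2.imwrite("pics/w3.png",viewer.read_camera("wrist")[:,:,::-1])
E
```

```text
time: 12.32
tool_pos: [0.5437, -0.1125, 0.0692]
tcp_rot: [-0.002, 3.139, -0.001]
wrist_force: [-1.0, 0.0, -0.2]
width: 0.448
grip_force: 0.0
time: 12.95
tool_pos: [0.5401, -0.1123, 0.068]
tcp_rot: [0.0, -3.14, -0.001]
wrist_force: [-1.6, 1.0, 0.6]
width: 0.198
grip_force: 50.5
time: 13.2
tool_pos: [0.5405, -0.1124, 0.068]
tcp_rot: [0.0, -3.141, -0.0]
wrist_force: [-1.2, -0.3, -2.4]
width: 0.199
grip_force: 50.4
```

View pics/w3.png

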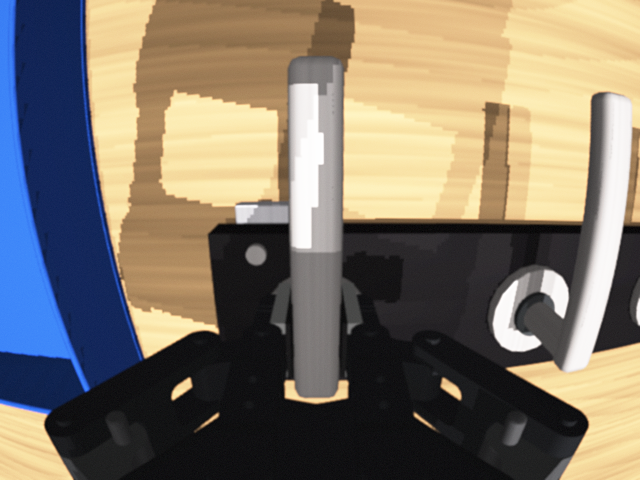

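The lever is held squarely between the pads (bar at x≈316). Lifting straight up.

```bash
(python3 jog.py '0,0,-0.008,0 | 0,0,-0.01,0 | 0,0,-0.012,0 | 0,0,-0.02,0 | 0,0,-0.03,0'; python3 jog.py '0,0,-0.03,0 | 0,0,0,0 | 0,0,0,0')
python3 - <<'E'
from workcell import bot, viewer, read_state
import cv2,numpy as np
a=viewer.read_camera("scene")[100:340,100:420,::-1];b=viewer.read_camera("wrist")[::1,:,::-1]
cv2.imwrite("pics/s4.png",np.hstack([cv2.resize(a,(400,300)),cv2.resize(b,(400,300))]))
E
```

```text
time: 13.88
tool_pos: [0.5404, -0.1123, 0.1489]
tcp_rot: [0.0, -3.141, -0.0]
wrist_force: [0.7, -0.9, -2.5]
width: 0.203
grip_force: 50.0
time: 14.25
tool_pos: [0.5405, -0.1123, 0.1777]
tcp_rot: [0.0, -3.141, -0.0]
wrist_force: [-0.1, 0.5, -4.3]
width: 0.201
grip_force: 50.1
```

View pics/s4.png

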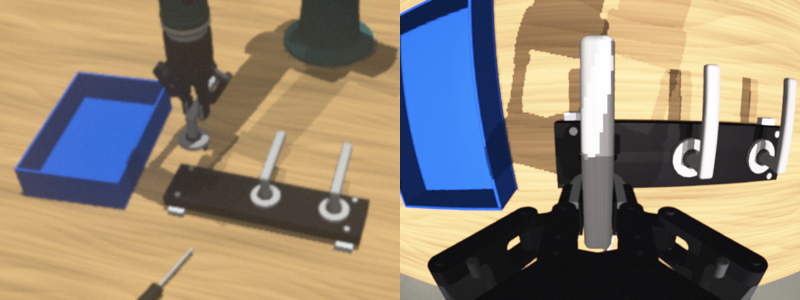

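It's out cleanly, and the other two are still seated. I'll carry it over the bin, lower it until the lugs are near the floor, then let it pivot down in a light grip so that it lies on the lugs and the lever tip.

```bash
(python3 jog.py '0,-0.03,0,0 | 0.005,-0.055,0,0 | 0.007,-0.06,0,0 | 0.007,-0.055,0,0 | 0.0025,-0.034,0,0'; python3 jog.py '0,0,0,0 | 0,0,0.04,0 | 0,0,0.04,0 | 0,0,0.025,0 | 0,0,0.006,0';python3 jog.py '0,0,0.002,0 | 0,0,0,0 | 0,0,0,0';python3 jog.py '0,0,0.002,0 | 0,0,0,0 | 0,0,0,0')
```

```text
time: 14.98
tool_pos: [0.518, -0.3486, 0.1762]
tcp_rot: [-0.003, -3.139, -0.002]
wrist_force: [0.8, -0.0, -3.6]
width: 0.2
grip_force: 50.1
time: 15.6
tool_pos: [0.5173, -0.3437, 0.0635]
tcp_rot: [0.002, -3.136, -0.007]
wrist_force: [0.0, 0.0, -3.1]
width: 0.195
grip_force: 50.1
time: 15.98
tool_pos: [0.5205, -0.347, 0.0668]
tcp_rot: [-0.0, 3.14, -0.002]
wrist_force: [1.1, -0.3, -2.6]
width: 0.201
grip_force: 50.1
time: 16.35
tool_pos: [0.5195, -0.3465, 0.0633]
tcp_rot: [-0.0, 3.142, -0.0]
wrist_force: [-0.7, -0.3, -3.4]
width: 0.202
grip_force: 50.1
```

```bash
(python3 jog.py '0,0,0.003,0 | 0,0,0.003,0 | 0,0,0,0 | 0,0,0,0'; python3 jog.py '0,0,0.0015,0 | 0,0,0,0 | 0,0,0,0';python3 jog.py '0,0,0.0015,0 | 0,0,0,0 | 0,0,0,0')|grep -e pos -e wrist
```

```text
tool_pos: [0.5195, -0.3464, 0.0572]
wrist_force: [0.3, 0.5, -3.1]
tool_pos: [0.5195, -0.3465, 0.0558]
wrist_force: [0.0, 0.8, -3.3]
tool_pos: [0.5195, -0.3465, 0.0542]
wrist_force: [-1.2, 0.3, -2.8]
```

```bash
(python3 jog.py '0,0,0.001,0 | 0,0,0,0 | 0,0,0,0' - 20; python3 jog.py '0,0,0.001,0 | 0,0,0,0 | 0,0,0,0'; python3 jog.py '0.004,0,0.001,0 | 0.004,0,0.0013,0 | 0,0,0,0 | 0,0,0,0')|grep -e pos -e force -e width
```

```text
tool_pos: [0.5197, -0.3466, 0.0538]
wrist_force: [-0.6, 0.4, 2.3]
width: 0.199
grip_force: 50.7
tool_pos: [0.5199, -0.3468, 0.0537]
wrist_force: [-2.6, 2.1, 7.1]
width: 0.198
grip_force: 51.6
tool_pos: [0.5152, -0.3476, 0.0527]
wrist_force: [3.9, 0.6, 5.7]
width: 0.199
grip_force: 51.3
```

```bash
(python3 jog.py '0,0,0,0 | 0,0,0,0' 0 20;  python3 jog.py '0.004,0,0.0015,0 | 0.004,0,0.0015,0 | 0,0,0,0 | 0,0,0,0')|grep -e pos -e force -e width;  python3 - <<'E'
from workcell import bot, viewer, read_state
import cv2,numpy as np
a=viewer.read_camera("scene")[140:290,100:300,::-1];b=viewer.read_camera("wrist")[::1,:,::-1]
cv2.imwrite("pics/s5.png",np.hstack([cv2.resize(a,(400,300)),cv2.resize(b,(400,300))]))
E
```

```text
tool_pos: [0.5152, -0.3476, 0.0527]
wrist_force: [3.1, 1.9, 5.7]
width: 0.201
grip_force: 51.3
tool_pos: [0.5071, -0.3481, 0.0497]
wrist_force: [2.9, 0.9, 5.5]
width: 0.199
grip_force: 51.8
```

View pics/s5.png

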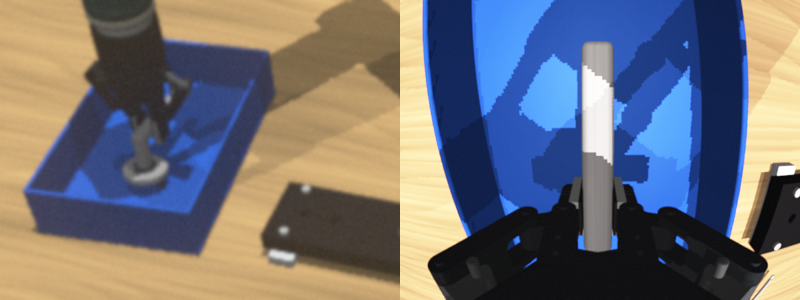

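The lever's end is receding in the wrist view (pixel row 42, was 37) at only about 6 N, so the handle is pivoting. I'll keep following the arc.

```bash
(python3 jog.py '0.004,0,0.002,0 | 0.004,0,0.0022,0 | 0,0,0,0';  python3 jog.py '0.0035,0,0.0025,0 | 0.0035,0,0.0026,0 | 0,0,0,0 | 0,0,0,0'; python3 jog.py '0.0015,0,0.0015,0 | 0,0,0,0 | 0,0,0,0')|grep -e pos -e force -e width;  python3 - <<'E'
from workcell import bot, viewer, read_state
import cv2,numpy as np
a=viewer.read_camera("scene")[140:290,100:300,::-1];b=viewer.read_camera("wrist")[::1,:,::-1]
cv2.imwrite("pics/s6.png",np.hstack([cv2.resize(a,(400,300)),cv2.resize(b,(400,300))]))
E
```

```text
tool_pos: [0.4992, -0.3482, 0.0455]
wrist_force: [3.4, 1.2, 5.8]
width: 0.201
grip_force: 52.6
tool_pos: [0.4919, -0.3482, 0.0402]
wrist_force: [2.1, 0.9, 5.1]
width: 0.199
grip_force: 53.6
tool_pos: [0.4904, -0.3483, 0.0389]
wrist_force: [2.3, 0.4, 5.8]
width: 0.203
grip_force: 54.2
```

View pics/s6.png

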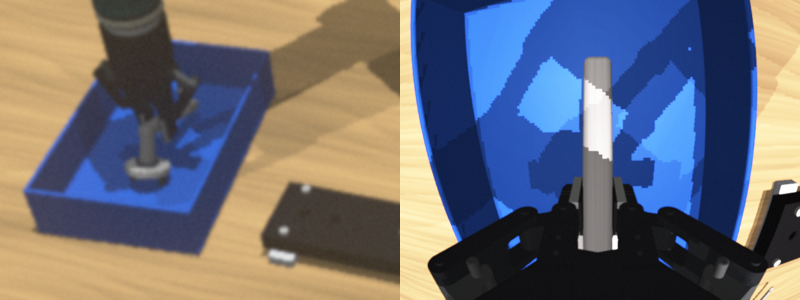

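```bash
(python3 jog.py '0.0015,0,0.0013,0 | 0,0,0,0 | 0,0,0,0'; python3 jog.py '0.0015,0,0.0013,0 | 0,0,0,0 | 0,0,0,0'; python3 jog.py '0.0012,0,0.0013,0 | 0,0,0,0 | 0,0,0,0')|grep -e pos -e force;  python3 - <<'E'
from workcell import bot, viewer, read_state
import numpy as np
i=viewer.camera_info("wrist");K=np.array(i["intrinsics"]);E=np.array(i["extrinsics"])
# tip line from the last picture (pixel 318,93), camera about 4 mm higher/farther then
d=np.array([(318-K[0,2])/K[0,0],(93-K[1,2])/K[1,1]]);r=np.hypot(*d);v=E[:3,:3]@[*(d/r*np.sin(r)),np.cos(r)]
p=read_state()["tool_pos"]+[0,0,.0187]
for a in np.radians([0,10,15,20,25,28,32]):
    t=p+[-100*np.cos(a)/1e3+.007*np.sin(a),0,-.1*np.sin(a)+.007*np.cos(a)]-E[:3,3]
    print(np.degrees(a).round(),np.degrees(np.arccos(t@v/np.linalg.norm(t))).round(2), (t+E[:3,3]).round(3)[[0,2]])
E
```

```text
tool_pos: [0.489, -0.3483, 0.0376]
wrist_force: [1.6, 1.5, 5.8]
grip_force: 54.4
tool_pos: [0.4876, -0.3483, 0.0363]
wrist_force: [2.9, 0.5, 6.0]
grip_force: 54.7
tool_pos: [0.4862, -0.3483, 0.0349]
wrist_force: [3.5, 0.4, 6.3]
grip_force: 55.1
0.0 7.73 [0.386 0.061]
10.0 4.95 [0.389 0.043]
15.0 3.38 [0.391 0.034]
20.0 1.71 [0.395 0.026]
25.0 0.1 [0.399 0.018]
28.0 1.12 [0.401 0.013]
32.0 2.58 [0.405 0.007]
```

```bash
(python3 jog.py '0.0012,0,0.0013,0 | 0,0,0,0 | 0,0,0,0'; python3 jog.py '0.0012,0,0.0013,0 | 0,0,0,0 | 0,0,0,0')|grep -e pos -e wrist;  python3 - <<'E'
from workcell import bot, viewer, read_state
import cv2,numpy as np
a=viewer.read_camera("scene")[140:290,100:300,::-1];b=viewer.read_camera("wrist")[::1,:,::-1]
cv2.imwrite("pics/s7.png",np.hstack([cv2.resize(a,(400,300)),cv2.resize(b,(400,300))]))
E
```

```text
tool_pos: [0.4856, -0.3484, 0.0343]
wrist_force: [2.5, 1.2, 8.9]
tool_pos: [0.4855, -0.3485, 0.0341]
wrist_force: [4.0, 2.9, 12.5]
```

View pics/s7.png

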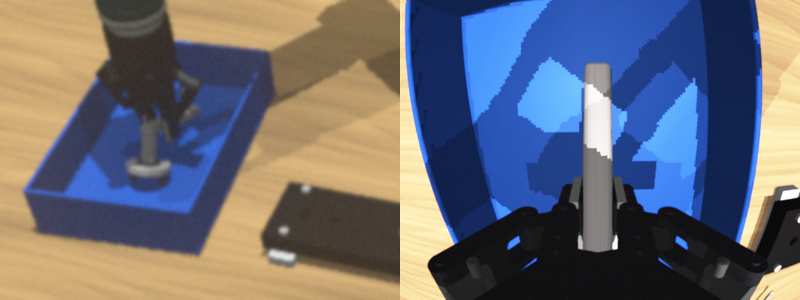

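Motion stopped and the force is rising (12 N), so the tip has reached the floor; in the view it lies down at (598,65). Release, then retreat upward.

```bash
(python3 jog.py '-0.001,0,-0.0018,0 | 0,0,0,0';python3 jog.py '0,0,0,0 | 0,0,0,0 | 0,0,0,0 | 0,0,0,0' 0.45;python3 jog.py '0,0,-0.02,0 | 0,0,-0.04,0 | 0,0,-0.06,0 | 0,0,-0.06,0 | 0,0,-0.06,0'; python3 jog.py '0.04,0.03,0,0 | 0.05,0.03,0,0 | 0,0,0,0 | 0,0,0,0')|grep -e pos -e force -e time;  python3 - <<'E'
from workcell import bot, viewer, read_state
import cv2,numpy as np
a=viewer.read_camera("scene")[120:360,:540,::-1];b=viewer.read_camera("wrist")[::1,:,::-1];t=viewer.read_camera("top")[180:370,240:570,::-1]
cv2.imwrite("pics/s8.png",np.vstack([np.hstack([cv2.resize(a,(400,250)),cv2.resize(b,(400,250))]),np.hstack([cv2.resize(t,(560,322)),np.zeros((322,240,3),np.uint8)])]))
E
```

```text
time: 23.28
tool_pos: [0.4851, -0.3483, 0.0342]
wrist_force: [4.0, 0.9, 8.4]
grip_force: 55.5
time: 23.78
tool_pos: [0.4808, -0.3462, 0.0309]
wrist_force: [-0.5, -0.2, -0.0]
grip_force: 0.0
time: 24.4
tool_pos: [0.4812, -0.3464, 0.2753]
wrist_force: [1.2, 0.2, -0.2]
grip_force: 0.0
time: 24.9
tool_pos: [0.3918, -0.2868, 0.2731]
wrist_force: [0.4, 0.2, 0.2]
grip_force: 0.0
```

View pics/s8.png

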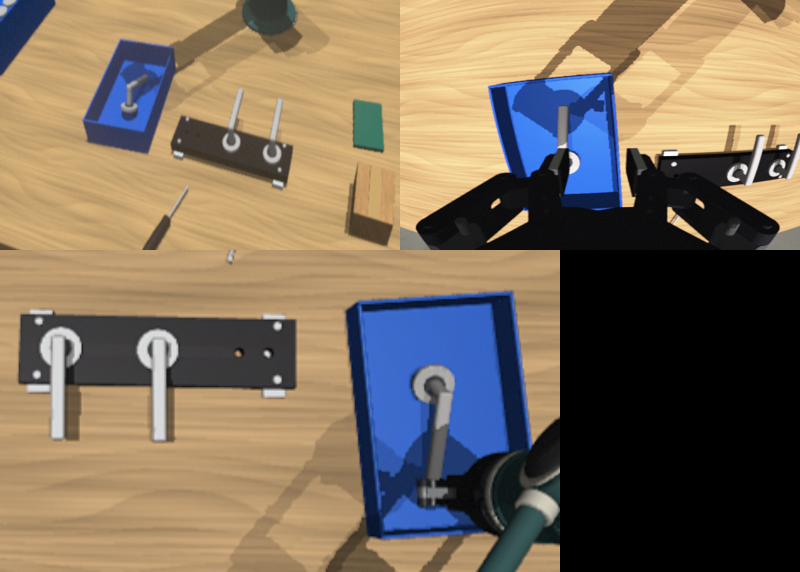

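The handle lies in the bin on its lugs and lever tip, the other two are seated at crop (60,350) and (157,350), and nothing else has moved. The gripper is clear.

```bash
python3 -c "
from workcell import bot, viewer, read_state
print(bot.finish_job())"
```

```text
the job is handed in; nothing more can be done
None
```

The worn handle, the one nearest the bin (y ≈ -0.11 m), was lifted out and laid in the blue reject bin; the two sound handles are still seated, nothing else was moved, and the job was handed in at about 25 s.

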